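# Turn a glass panel out of its tray onto the turning board

## Robot

A 7-joint arm with a two-finger parallel gripper is mounted at the origin on a cart in front of the work surface, level with it; the furniture and walls round the work are solid. World frame = base frame: x ahead of the robot, y to its left, z up, the work surface at z = 0. Lengths are in m, angles in degrees, forces in N, time in s.
With the tool pointing down it reaches from about 0.4 to 0.925 m from the base axis. Payload 5.6 kg.
Tool frame: the origin (TCP) lies on the centre line of the jaws, within the pads' length; the fingertips stand 25 mm ahead of it and the grasp point (between the pads) lies 6 mm ahead of it; z points along the fingers, y is the line along which they close (so a half turn about z gives the same grasp; the last joint's range is limited). The gripper opens to 85 mm and grips with 20 to 120 N. Pads are 22 mm wide; open, the fingers measure 114 mm over their backs; the gripper's body (76 mm by 85 mm) begins 54 mm behind the grasp point. The pads swing forward as they close: fully open they stand 13 mm farther back than shut.
Start: joints at [65.947, 26.786, -0.665, 91.828, 0.344, 61.387, -3.226], TCP at [0.239, -0.604, 0.256] pointing down, gripper open.
Joint ranges: [-144.91, 144.91], [-17.63, 115.5], [-89.93, 88.59], [15.96, 139.68], [-74.01, 254.01], [8.47, 105.57], [-167.45, 167.45]. Speed limits (degrees/s): [147.25, 147.25, 180, 180, 180, 180, 180].

## Interface

Orientations are given as [roll, pitch, yaw] about the fixed x, y, z axes, in that order (R = Rz(yaw) Ry(pitch) Rx(roll)).
In Python, from cell import status, optics, ctrl, models gives the robot as it stands.
- The arm moves only by the shell command python3 -m inch 'ROWS'. ROWS is text: rows parted by semicolons, each of 7 numbers parted by spaces: the closure, from 0 (fully open) to 1 (shut), then the shift along the tool's x, y, z normalised to -1 to 1, where 1 is 40 cm, then the turn, a rotation vector about the tool's x, y, z normalised to -1 to 1, where 1 is 360 degrees. In form: jaw dx dy dz ax ay az; .... A call has 1 to 10 rows; each row shifts and turns the commanded pose from where the row before left it, along the tool's axes as they then stand; what a row does not reach is not made up. A row lasts 1/8 s, in which the tool goes at most 62.5 mm and 10.7 degrees, less where a joint would pass 70% of its speed; a pose out of reach is approached as far as the arm can. A call with a number of a shift or a turn outside -1 to 1 is refused whole. A call with a gripper value outside its range is refused whole. The fingers move at their own pace and stop on an object; the grip force is fixed at half the most. Time passes only in rows, so rows that do not move let the fingers close. It gives the time, the measured TCP pose, the force, the opening and the grip force at its end, in the units of the state.
- status.sense(): the state, without advancing time (a new reading comes with each control period).
- optics.capture(name): name is "side" or "top" or "wrist"; returns (picture, depth): 480x640x3 uint8, red, green, blue; 480x640 float32, m along the optical axis (not along the pixel's ray), 0 where there is no reading.
- optics.camera_params(name): a dict with "K" (3x3 intrinsics, pixels), "D" ([k1, k2, p1, p2, k3] as OpenCV has them; the pictures are not rectified), "cam_to_world" (4x4, takes a point from camera to world coordinates). Camera axes: x right, y up, looking along -z (the intrinsics and any distortion apply to the point x, -y, -z); pixel columns grow to the right and rows downward; lengths in m; the calibration is good to about 2 mm. A picture is of the moment at which its call begins: read the wrist's pose just before it. camera_params takes no time and is no camera call; for the wrist camera it gives the pose at the moment of the call.
- ctrl.finish_job(): hands the job in; it is judged then, once.
Trained networks look in the newest picture that a camera, given by its name, has taken for a name from the list of things; names that differ only in an ending like _2 or _b are one class to them, and where a whole thing is asked for, a point or a joint stands for the part that bears it (a point fixed in the world has none). Each returns a list of dicts, best first, with "confidence" (0 to 1); they miss things now and then, are a little off and sometimes report something else, mostly with a low value. They report only what shows in the picture. A call takes as long as a camera call.
- models.masks_of(target, camera): "pixels" (480x640 bool, what is visible of it) and "centre" ([column, row] in pixels, amid what is visible of it).
The state is a dict: "t": time; "joints": joint angles; "dq": joint speeds; "tau": joint torques, N m; "eef_pos": TCP position; "tool_rot": TCP orientation; "wrist_force": force on the tool from outside, world axes, zero at the start; "torque": the same for the moment, N m; "grip_width": finger opening in m; "gripper_force": force on a finger pad.
Only numpy, scipy, OpenCV 4.12 (cv2) and the standard library are available. Lean on these libraries where they do the work, as an engineer would, in place of code of your own. Each camera call takes 0.05 s, during which the arm holds its last target. There are 200 camera calls.

## Task

On the sloping bench easel leans a shallow wooden tray holding a foiled glass panel, with the turning board laid over it. Turn tray and board over together, panel between them, and stand them gently back on the easel's ledge with the board against the easel and the tray outermost; then lift the tray away and stand it as gently, tab up, on the ledge beside the board, so that the panel is left leaning on the board, standing on the board's foot strip, its bare copper back showing. Leave the other things on the bench alone.

Things in the scene. Friction and masses are not known exactly. Their poses are not given: they have to be found in the camera images.
- easel: Sloping wooden bench easel, fixed, 260 mm wide (its y), front to its -x. Origin on the bench under its middle. Plywood back rises to +x at 50 degrees from horizontal and is only 84 mm long up the slope: the upper part of what leans there stands free, front and rear. A 42 mm deep ledge, square to the back, runs along the foot: room for two trays or boards side by side.
- easel_foot (a point): Middle of the line where the easel's ledge meets the face of its back, at (-30, 0, 45) mm in the easel's frame. From here up the slope is (cos 50, 0, sin 50) and outward (square to the back, along the ledge's depth) is (-sin 50, 0, cos 50) in the easel's frame.
- tray: Plywood tray, about 0.2 kg: floor 96 wide, 124 long, 9 mm thick, with battens 10 wide and 8 high along both sides and head (112 to 122 mm from foot), foot open; 76 mm wide inside. Origin: mid foot edge, under face; x foot to tab, y across, z to the open side. Starts anywhere along the ledge: foot on ledge, tab up, under face on the easel's back.
- tray_tab (a point): Middle of the tray's flat hand tab, half way through it: tab 56 wide, 9 mm thick, from 122 to 152 mm from the foot, reaching 30 mm beyond the board's head. Axes as the tray's; this point at (137, 0, 4.5) mm in the tray's frame.
- board: Plywood board, about 0.12 kg, 96 wide, 122 long, 8 mm thick; along its foot a strip 72 wide, 10 long, 7 high reaches into the tray's open foot. Origin: mid foot edge on the strip's face; x foot to head, y across, z away from the strip. Starts loose on the tray's battens, origin at (0, 0, 17) mm in the tray's frame, axes parallel; pair 25 mm thick, held together only by a squeeze.
- panel: Foiled glass panel with metal edge, about 0.12 kg, 70 wide, 100 long, 6 mm thick, loose between tray and board, foot on the board's strip, hidden at the start. Origin: mid foot edge on the back; x foot to head, y across, z from the back (flat copper seams) to the front (raised bright seams). Starts with its origin at (10, 0, 9) mm in the tray's frame, axes parallel.
- solder_spool: Bystander: spool of solder wire, dark flanges, 56 mm across and 40 high, upright. Origin: centre of its underside. Leave alone.
- foil_roll: Bystander: flat copper-foil roll, 72 mm across, 6 mm high, lying flat. Origin: centre of its underside. Leave alone.
- pliers: Bystander: red-handled glass pliers, 188x60x13, lying flat. Origin: centre of its underside. Leave alone.
- fid: Bystander: pointed boxwood fid, 151x18x18, lying. Origin: centre of its underside. Leave alone.
- tape_roll: Bystander: roll of cream masking tape, 92 mm across, 24 high, lying flat. Origin: centre of its underside. Leave alone.
- glass_cutter: Bystander: glass cutter with a turned brass-coloured barrel, 158x14x14, lying. Origin: centre of its underside. Leave alone.
- marker: Bystander: black marker pen, 129x14x14, lying. Origin: centre of its underside. Leave alone.

How it is judged (in metres and radians):
On the way, in this order (a step that is already met when the one before it is completed fails the run):
1. tray and board are lifted off the easel together, the panel between them (z of board in the frame of tray between 0.012 and 0.022 m and x of board in the frame of tray between -0.012 and 0.012 m and y of board in the frame of tray between -0.012 and 0.012 m and z of panel in the frame of tray between 0.006 and 0.014 m and x of panel in the frame of tray between -0.005 and 0.025 m and y of panel in the frame of tray between -0.012 and 0.012 m and height (world z) of each of tray, board above 0.085 m), for 0.2 s.
2. tray and board stand on the ledge again, turned over: board against the easel's back, tray outermost, panel still between them (z of board in the frame of tray between 0.012 and 0.022 m and x of board in the frame of tray between -0.012 and 0.012 m and y of board in the frame of tray between -0.012 and 0.012 m and z of panel in the frame of tray between 0.006 and 0.014 m and x of panel in the frame of tray between -0.005 and 0.025 m and y of panel in the frame of tray between -0.012 and 0.012 m and x of board in the frame of easel between -0.05 and -0.024 m and z of board in the frame of easel between 0.04 and 0.062 m and angle between board's own z axis and vertical between 2.12 and 2.42 rad and angle between the y axis of board and the y axis of easel, either way round below 0.14 rad and angle between tray's own z axis and vertical between 2.12 and 2.42 rad and linear speed of each of tray, board, panel below 0.02 m/s), for 0.2 s.
At the end, for the whole second after the job is handed in: Board seated on the ledge, strip side out (12 mm, 8 degrees); panel flat on it, back out, foot on the strip (10 mm up, 20 mm sideways); empty tray on the same ledge beside the board, tab up, leaning on the easel either face out (20 mm, 9 degrees); all at rest (x of board in the frame of easel between -0.05 and -0.024 m and z of board in the frame of easel between 0.04 and 0.062 m and angle between board's own z axis and vertical between 2.12 and 2.42 rad and angle between the y axis of board and the y axis of easel, either way round below 0.14 rad and z of panel in the frame of board between -0.011 and -0.002 m and x of panel in the frame of board between 0.005 and 0.02 m and y of panel in the frame of board between -0.02 and 0.02 m and angle between panel's own z axis and vertical between 2.1 and 2.45 rad and (y of tray in the frame of board above 0.09 m or y of tray in the frame of board below -0.09 m) and x of tray in the frame of board between -0.02 and 0.02 m and z of tray in the frame of board between -0.022 and 0.022 m and angle between the x axis of tray and the x axis of board, either way round below 0.15 rad and angle between the z axis of tray and the z axis of board, either way round below 0.15 rad and contact force between tray and easel above 0.2 N and linear speed of each of tray, board, panel below 0.02 m/s); the robot touches nothing.
It fails at once if tray or board is dropped onto the easel: it lands at more than 0.3 m/s ((contact force between tray and easel above 8 N and linear speed of tray above 0.3 m/s) or (contact force between board and easel above 8 N and linear speed of board above 0.3 m/s)).
It fails at once if one of the other things on the bench is moved more than 30 mm (distance of any of solder_spool, foil_roll, pliers, fid, tape_roll, glass_cutter, marker from where it was at the start of the episode above 0.03 m).
It also fails if it takes over 54 s, if anything falls off the work surface, if the arm or the gripper's body presses on something with over 40 N, if the wrist force passes 120 N, or if a joint passes its speed limit or range.

## Working session

There is one attempt and no reset: what is moved stays moved. The work goes in short steps, Python scripts to look and compute and a shell command to move; the robot and the scene stay as the last step left them, time stands still between calls to the robot, and variables do not carry over. Pictures are saved under pics/ and viewed, at most 10 in all, crops included, and the job is handed in when it is done.

```bash
ls; mkdir -p pics; cat > h.py <<'E'
import numpy as np, cv2, json
from cell import status, optics, ctrl, models
from scipy.spatial.transform import Rotation as R
def cap(n):
    p,d=optics.capture(n); return p,d,optics.camera_params(n)
def pts(d,c,mask=None):
    K=np.array(c["K"]);D=np.array(c["D"],float);M=np.array(c["cam_to_world"])
    m=d>0
    if mask is not None: m&=mask
    v,u=np.nonzero(m); z=d[v,u]
    n=cv2.undistortPoints(np.stack([u,v],1).astype(np.float64)[:,None],K,D)[:,0]
    P=np.stack([n[:,0]*z,-n[:,1]*z,-z],1)
    return P@M[:3,:3].T+M[:3,3],u,v
def save(n,p): cv2.imwrite("pics/"+n,p[:,:,::-1])
E
python3 - <<'E'
from h import *
s=status.sense(); print(s)
for n in ("top","side"):
    p,d,c=cap(n); save(n+"0.png",p); np.savez(n+"0.npz",p=p,d=d); print(n,np.round(c["cam_to_world"],3).tolist(),np.round(c["K"],1).tolist())
    for t in ("easel","tray","board","tray_tab","tape_roll","pliers","solder_spool","foil_roll","fid","glass_cutter","marker"):
        r=models.masks_of(t,n)
        for x in r[:1]:
            P,u,v=pts(d,c,x["pixels"])
            print(t,round(x["confidence"],2),np.round(x["centre"]),len(P),np.round(np.median(P,0),3) if len(P) else None,np.round(np.percentile(P,2,0),3),np.round(np.percentile(P,98,0),3))
E
```

```text
pics
{'t': 0.0, 'joints': array([65.94744327, 26.83676477, -0.66421086, 91.88265123,  0.34422109,
       61.38780679, -3.22675926]), 'dq': array([-0.01561501, -0.01195647, -0.01383963, -0.02163354,  0.10804003,
        0.00708476, -0.00710059]), 'tau': array([ 2.60894567e-04, -5.32389629e+01,  2.14612309e-02, -2.51301008e+01,
        1.13627978e-02,  7.76359637e-03,  4.80413277e-06]), 'eef_pos': array([ 0.23889687, -0.60393119,  0.25531714]), 'tool_rot': array([-1.79895039e+02,  7.94932794e-03,  2.15838776e+01]), 'wrist_force': array([ 0.29723219, -1.12395026, -0.54553714]), 'torque': array([-0.04824313,  0.02182404,  0.01338121]), 'gripper_force': 0.0, 'grip_width': 0.0855980474965781}
top [[-0.016, 0.994, -0.105, 0.474], [-1.0, -0.015, 0.006, -0.015], [0.004, 0.105, 0.994, 1.239], [0.0, 0.0, 0.0, 1.0]] [[561.1, 0.0, 313.6], [0.0, 561.1, 234.4], [0.0, 0.0, 1.0]]
easel 0.8 [276. 235.] 4894 [0.597 0.054 0.065] [ 0.434 -0.067  0.013] [0.686 0.128 0.108]
tray 0.92 [325. 264.] 647 [ 0.528 -0.04   0.15 ] [ 0.483 -0.06   0.032] [ 0.565 -0.012  0.168]
board 0.69 [298. 277.] 1912 [0.504 0.01
[... 1320 characters left out ...]
[ 0.45  -0.194  0.001] [0.706 0.017 0.168]
tape_roll 0.59 [219. 270.] 913 [0.744 0.131 0.018] [0.696 0.082 0.   ] [0.785 0.172 0.027]
pliers 0.72 [321. 240.] 277 [ 0.713 -0.126  0.011] [ 0.679 -0.188 -0.   ] [ 0.74  -0.055  0.017]
solder_spool 0.71 [220. 340.] 853 [0.574 0.211 0.039] [0.56  0.185 0.003] [0.608 0.233 0.043]
foil_roll 0.88 [378. 280.] 525 [ 0.521 -0.14   0.006] [ 0.493 -0.173 -0.001] [ 0.565 -0.104  0.009]
fid 0.97 [287. 377.] 600 [0.438 0.16  0.016] [0.377 0.142 0.011] [0.51  0.174 0.02 ]
glass_cutter 0.54 [403. 228.] 252 [ 0.626 -0.299  0.012] [ 0.56  -0.307  0.   ] [ 0.705 -0.294  0.017]
marker 0.73 [176. 306.] 453 [0.72  0.243 0.012] [0.695 0.183 0.003] [0.75  0.295 0.017]
```

View pics/top0.png

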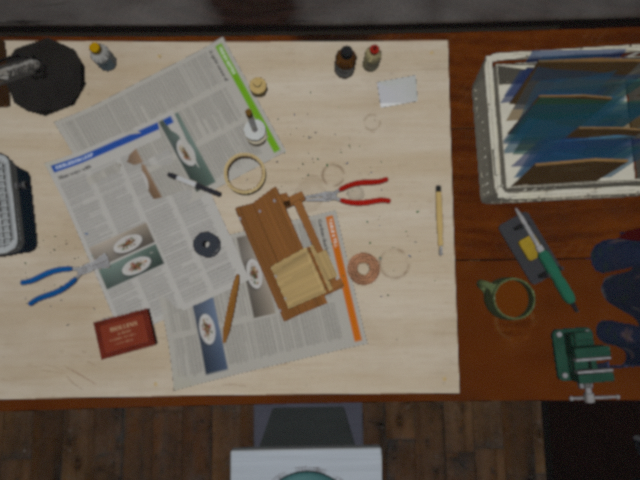

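View pics/side0.png

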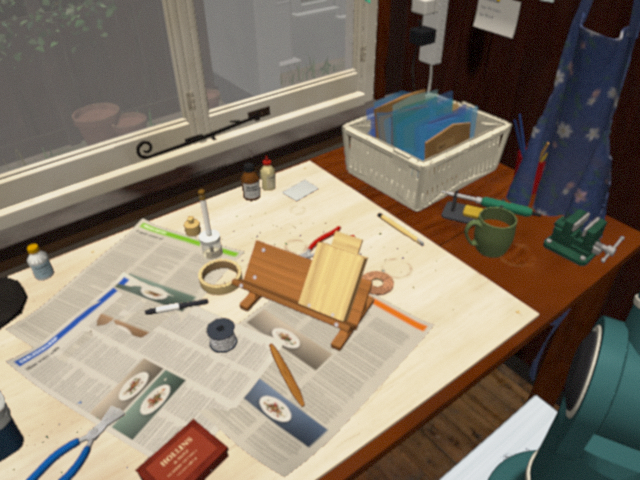

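```bash
python3 - <<'E'
from h import *
def plane(P):
    for _ in range(4):
        c=P.mean(0);n=np.linalg.svd(P-c,full_matrices=False)[2][2]; n*=np.sign(n[2]); r=(P-c)@n; P=P[abs(r)<max(.0015,2*r.std())] if True else P
    return c,n,P
for cn in ("top","side"):
    z=np.load(cn+"0.npz");d=z["d"];p,d,c=cap(cn)
    for t in ("board","tray_tab","easel"):
        r=models.masks_of(t,cn)[0]
        m=cv2.erode(r["pixels"].astype(np.uint8),np.ones((3,3)))>0
        P,u,v=pts(d,c,m)
        if t=="easel": 
            np.save(f"easel_{cn}.npy",P)
            continue
        P=P[abs(P[:,2]-np.median(P[:,2]))<.06] if t=="board" else P[P[:,2]>.13]
        cc,n,Q=plane(P)
        # in-plane rect
        rect=cv2.minAreaRect(Q[:,:2].astype(np.float32)*1000)
        x=np.cross([0,1,0],n);
        print(cn,t,len(Q),np.round(cc,4),np.round(n,3),"yaw",round(np.degrees(np.arctan2(-n[1],-n[0])),1),"tilt",round(np.degrees(np.arccos(n[2])),1))
        up=np.array([0,0,1])-n*n[2];up/=np.linalg.norm(up);ay=np.cross(n,up)
        a=Q-cc; 
        rc=cv2.minAreaRect(np.stack([a@up,a@ay],1).astype(np.float32)*1000); print(np.round(rc[0],1),np.round(rc[1],1),round(rc[2],1),"corners",np.round([cc+(up*q[0]+ay*q[1])/1000 for q in cv2.boxPoints(rc)],3).tolist())
    P=np.load(f"easel_{cn}.npy")
    # ledge/back planes
    for k in range(5):
        best=None;rng=np.random.default_rng(0)
        for _ in range(500):
            q=P[rng.choice(len(P),3,False)];n=np.cross(q[1]-q[0],q[2]-q[0]);l=np.linalg.norm(n)
            if l<1e-6: continue
            n/=l;i=abs((P-q[0])@n)<.0025
            if best is None or i.sum()>best.sum(): best=i
        cc,n,Q=plane(P[best]);print(cn,"easel plane",len(Q),np.round(cc,3),np.round(n,3),np.round(np.percentile(Q,1,0),3),np.round(np.percentile(Q,99,0),3));P=P[~best]
        if len(P)<100:break
E
```

```text
top board 1575 [0.5039 0.012  0.1122] [-0.301  0.704  0.643] yaw -66.9 tilt 50.0
[-4.   0.6] [ 92.9 124.5] 90.0 corners [[0.445, 0.033, 0.061], [0.476, -0.04, 0.157], [0.562, -0.004, 0.157], [0.53, 0.07, 0.061]]
top tray_tab 382 [ 0.5269 -0.0392  0.1542] [-0.287  0.677  0.678] yaw -67.0 tilt 47.3
[2.  0.5] [36.1 89. ] 0.7 corners [[0.564, -0.011, 0.142], [0.482, -0.047, 0.143], [0.492, -0.069, 0.169], [0.574, -0.034, 0.168]]
top easel plane 1628 [0.602 0.05  0.078] [-0.296  0.699  0.651] [ 0.443 -0.034  0.043] [0.683 0.102 0.11 ]
top easel plane 1091 [0.561 0.084 0.062] [ 0.241 -0.577  0.78 ] [0.427 0.017 0.046] [0.662 0.132 0.073]
top easel plane 375 [0.592 0.025 0.042] [ 0.134 -0.253  0.958] [ 0.427 -0.06   0.025] [0.674 0.127 0.069]
top easel plane 194 [0.56  0.03  0.046] [ 0.159 -0.377  0.913] [ 0.443 -0.08   0.011] [0.694 0.127 0.075]
top easel plane 143 [0.609 0.05  0.08 ] [-0.319  0.743  0.589] [ 0.449 -0.038  0.039] [0.684 0.103 0.112]
side board 2681 [0.5011 0.0118 0.1084] [-0.3    0.704  0.643] yaw -67.0 tilt 50.0
[-0.1  1.6] [ 94.  119.2] 89.9 corners [[0.444, 0.029, 0.063], [0.474, -0.041, 0.154], [0.561, -0.004, 0.154], [0.531, 0.066, 0.063]]
side tray_tab 291 [ 0.5246 -0.0446  0.1564] [-0.295  0.702  0.648] yaw -67.2 tilt 49.6
[-0.8 -9.5] [73.1 28.8] 84.4 corners [[0.479, -0.051, 0.142], [0.483, -0.069, 0.164], [0.552, -0.045, 0.169], [0.548, -0.027, 0.148]]
side easel plane 2488 [0.589 0.043 0.076] [-0.302  0.706  0.64 ] [ 0.438 -0.037  0.017] [0.681 0.104 0.109]
side easel plane 620 [0.542 0.079 0.065] [ 0.203 -0.473  0.857] [ 0.422 -0.043  0.015] [0.658 0.134 0.072]
side easel plane 293 [0.531 0.087 0.054] [-0.392  0.919  0.039] [0.42  0.038 0.006] [0.648 0.137 0.069]
side easel plane 242 [0.585 0.055 0.066] [-0.298  0.705  0.643] [ 0.433 -0.032  0.01 ] [0.672 0.124 0.109]
side easel plane 227 [0.571 0.042 0.063] [-0.309  0.725  0.616] [ 0.437 -0.036  0.009] [0.685 0.114 0.107]
```

The pair leans near the easel's low-x end: board at about (300,280) in top and (335,285) in side, tab at about (322,265) and (348,243). The free ledge runs to +x beside it. The easel yaw is about -66.9°. Next I'll work out the approach from above, along the slope.

```bash
cat >> h.py <<'E'
xe=np.array([np.cos(np.radians(-66.9)),np.sin(np.radians(-66.9)),0]);ye=np.array([-xe[1],xe[0],0])
S=xe*np.cos(np.radians(50))+np.array([0,0,np.sin(np.radians(50))]);O=-xe*np.sin(np.radians(50))+np.array([0,0,np.cos(np.radians(50))])
F=np.stack([S,O,ye])   # world -> (s,o,y)
S0,O0=.1405,-.098      # easel foot in s,o
Rg=np.stack([ye,-O,-S],1) # tool x=ye,y=-o,z=-s
def W(s,o,y): return F.T@np.array([s,o,y])   # absolute s,o,y
def row(goal,Rgoal,n,st=None):
    st=st or status.sense(); p=st["eef_pos"];R0=R.from_euler("xyz",st["tool_rot"],degrees=True).as_matrix()
    rel=R.from_matrix(R0.T@Rgoal).as_rotvec();r1=R.from_rotvec(rel/n).as_matrix()
    A=sum(np.linalg.matrix_power(r1,k) for k in range(n)); d=np.linalg.solve(A,R0.T@(goal-p))
    print(n,"x",np.round(np.r_[d/.4,rel/n/(2*np.pi)],4),"mm",round(np.linalg.norm(d)*1e3,1),"deg",round(np.degrees(np.linalg.norm(rel/n)),2))
def st():
    s=status.sense(); open("log.txt","a").write(json.dumps([list(s["joints"]),list(s["eef_pos"]),list(s["tool_rot"])])+"\n")
    f=F@s["eef_pos"]-[S0,O0,0]; R0=R.from_euler("xyz",s["tool_rot"],degrees=True).as_matrix()
    print("t",round(s["t"],2),"q",np.round(s["joints"],1),"p",np.round(s["eef_pos"],4),"soy",np.round(f,4),"roterr",np.round(np.degrees(R.from_matrix(Rg.T@R0).as_rotvec()),1),"F",np.round(s["wrist_force"],1),"w",round(s["grip_width"],4),"gf",round(s["gripper_force"],1))
E
python3 - <<'E'
from h import *
st()
for cn in ("top","side"):
    P=np.load(f"easel_{cn}.npy")@F.T-[S0,O0,0]
    b=P[(abs(P[:,1])<.004)&(P[:,0]>.005)]; print(cn,"back s,o,y range",np.round(np.percentile(b,[1,50,99],0),3).tolist())
    l=P[(abs(P[:,0])<.004)&(P[:,1]>.005)&(P[:,1]<.04)]; print("ledge",np.round(np.percentile(l,[1,50,99],0),3).tolist())
row(W(S0+.205,O0+.0125,.466),Rg,12)
E
```

```text
t 1.6 q [65.9 26.8 -0.7 91.8  0.3 61.4 -3.2] p [ 0.2391 -0.6044  0.2563] soy [ 0.4735 -0.235  -0.0172] roterr [-40.    0.5   1.5] F [-0.3  0.5  0.2] w 0.0854 gf 0.0
top back s,o,y range [[0.006, -0.003, 0.406], [0.049, 0.002, 0.585], [0.084, 0.004, 0.656]]
ledge [[-0.004, 0.006, 0.405], [-0.001, 0.026, 0.564], [0.003, 0.04, 0.656]]
side back s,o,y range [[0.006, -0.003, 0.4], [0.044, 0.0, 0.578], [0.083, 0.004, 0.655]]
ledge [[-0.004, 0.005, 0.4], [0.001, 0.028, 0.552], [0.001, 0.04, 0.652]]
12 x [ 0.0996 -0.0714  0.0339  0.0093 -0.0001 -0.0003] mm 50.9 deg 3.34
```

```bash
python3 -m inch '0 .1 -.0714 .0339 .0093 0 0;0 .1 -.0714 .0339 .0093 0 0;0 .1 -.0714 .0339 .0093 0 0;0 .1 -.0714 .0339 .0093 0 0'; python3 -c "from h import *;st()"; python3 -m inch '0 .1 -.0714 .0339 .0093 0 0;0 .1 -.0714 .0339 .0093 0 0;0 .1 -.0714 .0339 .0093 0 0;0 .1 -.0714 .0339 .0093 0 0';  python3 -c "
from h import *;st();row(W(S0+.205,O0+.0125,.466),Rg,4)"
```

```text
t: 2.1
eef_pos: [0.3451, -0.4343, 0.2121]
tool_rot: [-166.5, 0.0, 21.6]
wrist_force: [0.4, 0.1, -1.3]
grip_width: 0.0853
gripper_force: 0.0
t 2.1 q [ 54.   27.2  -4.9  98.7  -2.3  66.9 -18. ] p [ 0.3451 -0.4343  0.2121] soy [ 0.3658 -0.1754  0.1471] roterr [-26.5   0.7   1.4] F [ 0.4  0.1 -1.3] w 0.0853 gf 0.0
t: 2.6
eef_pos: [0.4479, -0.2589, 0.197]
tool_rot: [-153.1, 0.0, 21.6]
wrist_force: [-0.1, 0.2, -0.7]
grip_width: 0.0857
gripper_force: 0.0
t 2.6 q [ 42.7  30.8 -11.1  99.1 -10.4  72.8 -31.4] p [ 0.4479 -0.2589  0.197 ] soy [ 0.2764 -0.0924  0.3104] roterr [-13.1   0.8   1.3] F [-0.1  0.2 -0.7] w 0.0857 gf 0.0
4 x [ 0.0959 -0.0728  0.0357  0.0091 -0.0006 -0.0009] mm 50.2 deg 3.31
```

```bash
python3 -m inch '0 .096 -.073 .0357 .0091 0 -.001;0 .096 -.073 .0357 .0091 -.001 -.001;0 .096 -.073 .0357 .0091 -.001 -.001;0 .096 -.073 .0357 .0091 0 -.001;0 0 0 0 0 0 0;0 0 0 0 0 0 0';  python3 - <<'E'
from h import *
st();row(W(S0+.205,O0+.0125,.466),Rg,4)
p,d,c=cap("wrist"); save("w1.png",p)
for t in ("tray_tab","board"):
    for r in models.masks_of(t,"wrist")[:1]:
        P,u,v=pts(d,c,r["pixels"]);Q=P@F.T-[S0,O0,0]
        print(t,r["confidence"],len(P),np.round(np.percentile(Q,[2,50,98],0),4).tolist())
E
```

```text
t: 3.35
eef_pos: [0.5403, -0.0834, 0.2095]
tool_rot: [-140.2, -0.1, 23.2]
wrist_force: [0.4, -0.0, -1.0]
grip_width: 0.0856
gripper_force: 0.0
t 3.35 q [ 32.1  36.6 -17.8  93.7 -20.2  78.1 -42.5] p [ 0.5403 -0.0834  0.2095] soy [0.2055 0.0115 0.4643] roterr [-0.2  0.1 -0.1] F [ 0.4 -0.  -1. ] w 0.0856 gf 0.0
4 x [ 0.0011 -0.0006  0.0003  0.0001 -0.      0.0001] mm 0.5 deg 0.06
tray_tab 0.63 6855 [[0.0695, -0.0006, 0.4238], [0.1232, 0.0074, 0.4794], [0.1527, 0.0159, 0.517]]
board 0.86 2830 [[0.0586, 0.0163, 0.4248], [0.1216, 0.02, 0.4771], [0.123, 0.0239, 0.517]]
```

View pics/w1.png

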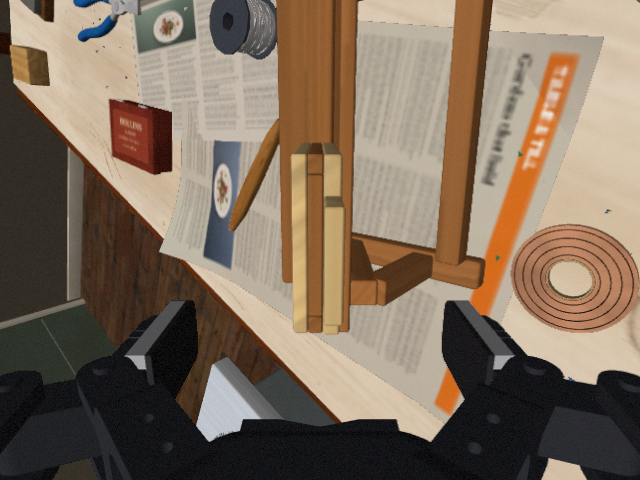

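The wrist view shows the pair edge-on between the open fingers: board edge left (300,240), tray and tab right (335,260), centred at about column 320. I'll check the kinematics so I can plan the half turn within joint 7's range.

```bash
cat > fk.py <<'E'
from h import *
import itertools
from scipy.optimize import least_squares
L=[json.loads(l) for l in open("log.txt")]
Q=np.array([l[0] for l in L]);P=np.array([l[1] for l in L]);T=[R.from_euler("xyz",l[2],degrees=True) for l in L]
def rots(q,sg):
    return [R.from_euler("z",sg[0]*q[0],degrees=True),R.from_euler("y",q[1],degrees=True),R.from_euler("z",sg[1]*q[2],degrees=True),R.from_euler("y",q[3],degrees=True),R.from_euler("z",sg[2]*q[4],degrees=True),R.from_euler("y",q[5],degrees=True),R.from_euler("z",sg[3]*q[6],degrees=True)]
def fk(q,sg,par):
    A=R.identity();p=np.array([0,0,par[0]])
    r=rots(q,sg);offs={1:[par[1],0,par[2]],3:[par[3],0,par[4]],5:[par[5],0,par[6]]}
    for i in range(7):
        A=A*r[i]
        if i in offs: p=p+A.apply(offs[i])
    return p,A
if __name__=="__main__":
    res=[]
    for sg in itertools.product([1,-1],repeat=4):
        # left base yaw a, right tool yaw b fit
        def f(x): return np.concatenate([(T[i].inv()*R.from_euler("z",x[0])*np.prod(rots(Q[i],sg))*R.from_euler("z",x[1])).as_rotvec() for i in range(len(Q))])
        for a0 in (0,1.57,3.14,-1.57):
            for b0 in (0,1.57,3.14,-1.57):
                s=least_squares(f,[a0,b0]);res.append((s.cost,sg,s.x))
    res.sort(key=lambda r:r[0])
    for r in res[:4]: print(r[0],r[1],np.degrees(r[2]))
    c,sg,x=res[0]
    g=lambda par: np.concatenate([R.from_euler("z",x[0]).apply(fk(Q[i],sg,par)[0])-P[i] for i in range(len(Q))])
    s=least_squares(g,[.3,0,.4,0,.4,0,.2]);print(s.cost,np.round(s.x,3)); 
    np.savez("fk.npz",sg=sg,x=x,par=s.x)
E
python3 fk.py
```

```text
9.064226651574619e-29 (-1, -1, -1, -1) [ 6.26445226e-13 -2.70000000e+02]
1.2185207148717981e-28 (-1, -1, -1, -1) [360.  90.]
6.524017501828644e-28 (-1, -1, -1, -1) [1.67977558e-12 9.00000000e+01]
1.1559495727601234e-27 (-1, -1, -1, -1) [-3.12788849e-12  9.00000000e+01]
0.0004037567740953092 [-1.247  0.009  1.464 -0.941 -1.096 -0.487  1.157]
```

```bash
cat > ik.py <<'E'
from fk import *
sg=(-1,)*4; TZ=R.from_euler("z",90,degrees=True)
def fkp(q,par):
    A=R.identity();p=np.array([0,0,par[0]]);r=rots(q,sg)
    offs={1:[par[7],par[8],par[1]],2:[par[2],par[9],0],3:[par[3],par[10],par[4]],5:[par[5],par[11],par[6]],4:[par[12],par[13],0]}
    for i in range(7):
        A=A*r[i]
        if i in offs: p=p+A.apply(offs[i])
    return p,A*TZ
def fit(init=[.3,.4,0,0,.4,0,.2]+[0]*7,w=1e-3):
    i0=np.array(init)
    s=least_squares(lambda par:np.r_[np.concatenate([fkp(Q[i],par)[0]-P[i] for i in range(len(Q))]),w*(par-i0)],i0)
    return s.x,s.cost
if __name__=="__main__":
    for i in([.3,.4,0,0,.4,0,.2],[.35,.42,0,0,.4,.08,.2],[.15,.4,0,0,.4,0,.3]):
        x,c=fit(i+[0]*7);print(c,np.round(x,3)); print(np.round([1e3*(fkp(Q[i],x)[0]-P[i]) for i in range(len(Q))],1).tolist())
E
python3 ik.py; cat log.txt | cut -c1-400
```

```text
1.4040166458603057e-08 [ 0.31   0.519  0.001  0.002  0.472 -0.001  0.286  0.001 -0.029 -0.003
 -0.003  0.001  0.001  0.001]
[[-0.0, -0.0, 0.0], [0.0, 0.0, -0.0], [-0.0, -0.0, 0.0], [0.0, 0.0, -0.0]]
1.4991719096921314e-08 [ 0.327  0.507 -0.01   0.002  0.498  0.015  0.282  0.009 -0.019 -0.004
 -0.004 -0.003  0.    -0.003]
[[-0.0, -0.0, -0.0], [0.0, 0.0, 0.0], [0.0, -0.0, -0.0], [-0.0, 0.0, 0.0]]
2.0146433020087856e-08 [ 0.278  0.539  0.016 -0.002  0.432 -0.023  0.297 -0.013 -0.042 -0.001
 -0.001  0.005 -0.001  0.005]
[[0.0, 0.0, 0.0], [-0.0, -0.0, -0.0], [0.0, 0.0, 0.0], [0.0, -0.0, -0.0]]
[[65.94880404888005, 26.78566020899692, -0.6655683438418283, 91.82700260214712, 0.3451047855191039, 61.38665586957357, -3.223769000643714], [0.23911926223972557, -0.6044341602981189, 0.2562985260621377], [179.99716918364038, 0.002874528590583373, 21.586841147382152]]
[[53.959428745660695, 27.194172655417724, -4.948414790363233, 98.74115056583021, -2.295739396141634, 66.92161884820372, -17.984867037022532], [0.3451428308595262, -0.4342525717392104, 0.21214518518675143], [-166.52117297926654, 0.008168094839822355, 21.576545595383916]]
[[42.68943326307061, 30.797129664779312, -11.147147681300856, 99.1163080443819, -10.357852779050916, 72.80886537378414, -31.42613097903339], [0.44788081459378076, -0.25892172188533535, 0.1969786222419792], [-153.1338153782576, 0.004827626601118608, 21.57549349137978]]
[[32.1067969697388, 36.588196363855815, -17.80443485032793, 93.73972693209296, -20.202939125629435, 78.07850172520378, -42.548338298459136], [0.5403174183255769, -0.0833880679930112, 0.20949068881045937], [-140.16987134094896, -0.14313910579856762, 23.169040578696954]]
```

```bash
python3 -m inch '.45 .012 0 .03 0 0 0;.45 0 -.002 .06 0 0 0;.45 0 0 .06 0 0 0;.45 0 0 .05 0 0 0;.45 0 0 .0277 0 0 0;.45 0 0 0 0 0 0';  python3 - <<'E'
from h import *
st();row(W(S0+.114,O0+.0125,.469),Rg,1)
p,d,c=cap("side"); save("s1.png",p[150:370,220:480].repeat(2,0).repeat(2,1))
E
```

```text
t: 4.25
eef_pos: [0.5214, -0.026, 0.14]
tool_rot: [-140.1, -0.1, 23.2]
wrist_force: [0.3, 0.0, 0.3]
grip_width: 0.0467
gripper_force: 0.0
t 4.25 q [ 29.3  39.4 -19.2 100.8 -21.6  67.4 -42.1] p [ 0.5214 -0.026   0.14  ] soy [0.1136 0.013  0.4695] roterr [-0.1  0.  -0.2] F [0.3 0.  0.3] w 0.0467 gf 0.0
1 x [-0.0011  0.0013 -0.0009  0.0002 -0.0001  0.0005] mm 0.8 deg 0.19
```

View pics/s1.png

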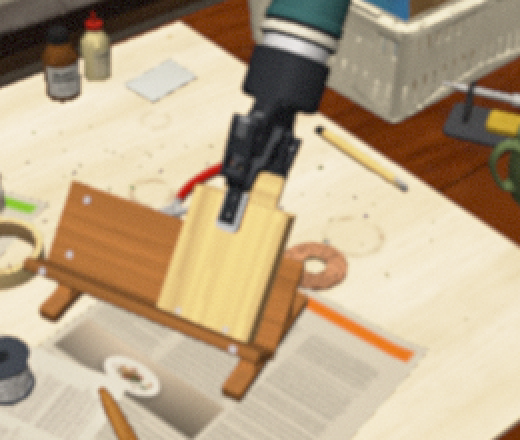

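The finger is in front of the board's head near its middle (crop 230,210), and the tips are above the easel back's edge. Closing.

```bash
python3 -m inch '.7 0 0 0 0 0 0;.8 0 0 0 0 0 0;1 0 0 0 0 0 0;1 0 0 0 0 0 0;1 0 0 0 0 0 0;1 0 0 0 0 0 0'; python3 -c "from h import *;st()"; python3 -m inch '1 0 0 -.02 0 0 0;1 0 0 -.03 0 0 0;1 0 0 -.05 0 0 0;1 0 0 0 0 0 0'; python3 -c "from h import *;st()"
```

```text
t: 5.05
eef_pos: [0.5224, -0.0265, 0.1417]
tool_rot: [-140.1, -0.2, 23.1]
wrist_force: [-1.0, -1.3, 6.4]
grip_width: 0.0241
gripper_force: 54.9
t 5.05 q [ 29.3  39.3 -19.2 100.7 -21.7  67.5 -42.1] p [ 0.5224 -0.0265  0.1417] soy [0.1155 0.0134 0.4701] roterr [-0.1  0.2 -0.2] F [-1.  -1.3  6.4] w 0.0241 gf 54.9
t: 5.55
eef_pos: [0.5324, -0.0504, 0.1726]
tool_rot: [-140.1, -0.2, 23.1]
wrist_force: [-1.5, 3.0, 1.2]
grip_width: 0.0242
gripper_force: 55.5
t 5.55 q [ 30.5  37.9 -18.6  97.6 -21.1  72.3 -42.5] p [ 0.5324 -0.0504  0.1726] soy [0.1558 0.0134 0.4699] roterr [-0.1  0.2 -0.2] F [-1.5  3.   1.2] w 0.0242 gf 55.5
```

```bash
python3 -m inch '1 0 -.01 -.05 0 0 0;1 0 -.015 -.06 0 0 0;1 0 -.015 -.05 0 0 0;1 0 0 0 0 0 0;1 0 0 0 0 0 0;1 0 0 0 0 0 0'; python3 - <<'E'
from h import *
st()
p,d,c=cap("side"); save("s2.png",p[120:340,220:480].repeat(2,0).repeat(2,1))
E
```

```text
t: 6.3
eef_pos: [0.5425, -0.0762, 0.2294]
tool_rot: [-140.1, -0.1, 23.2]
wrist_force: [-0.4, -0.3, -5.0]
grip_width: 0.0242
gripper_force: 55.7
t 6.3 q [ 31.7  35.3 -18.2  93.1 -20.6  79.6 -43.8] p [ 0.5425 -0.0762  0.2294] soy [0.2171 0.0287 0.4691] roterr [-0.1  0.  -0.2] F [-0.4 -0.3 -5. ] w 0.0242 gf 55.7
```

View pics/s2.png

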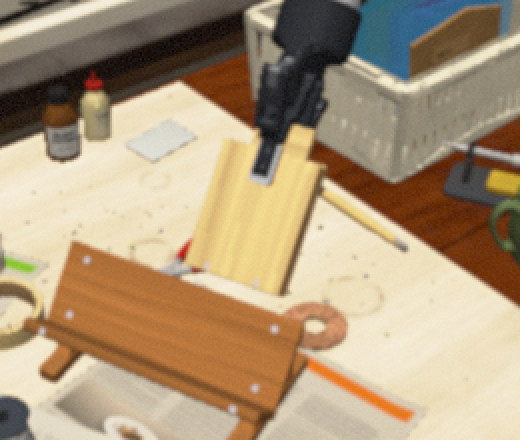

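The tray and board are lifted together and clear of the easel (crop 260,210). Now the half turn about the tool's axis, in the direction that leaves joint 7 room.

```bash
python3 -m inch '1 0 0 0 0 0 -.012;1 0 0 0 0 0 -.024;1 0 0 0 0 0 -.0278;1 0 0 0 0 0 -.0278;1 0 0 0 0 0 -.0278;1 0 0 0 0 0 -.0278;1 0 0 0 0 0 -.0278;1 0 0 0 0 0 -.0278'; python3 -c "from h import *;st()"; python3 -m inch '1 0 0 0 0 0 -.0278;1 0 0 0 0 0 -.0278;1 0 0 0 0 0 -.0278;1 0 0 0 0 0 -.0278;1 0 0 0 0 0 -.0278;1 0 0 0 0 0 -.0278;1 0 0 0 0 0 -.0278;1 0 0 0 0 0 -.0278;1 0 0 0 0 0 -.0278;1 0 0 0 0 0 -.0278'; python3 - <<'E'
from h import *
st();Rt=np.stack([-ye,O,-S],1);row(W(S0+.215,O0+.03,.469),Rt,1)
E
```

```text
t: 7.35
eef_pos: [0.5427, -0.0766, 0.2299]
tool_rot: [-166.7, -38.0, 92.0]
wrist_force: [0.8, 0.1, -4.7]
grip_width: 0.0244
gripper_force: 55.5
t 7.35 q [ 43.3  39.2 -35.6  92.2 -11.3  77.8  21. ] p [ 0.5427 -0.0766  0.2299] soy [0.2178 0.0287 0.4692] roterr [ -0.1  -0.  -73.5] F [ 0.8  0.1 -4.7] w 0.0244 gf 55.5
t: 8.6
eef_pos: [0.5427, -0.077, 0.2298]
tool_rot: [140.3, -4.1, -161.9]
wrist_force: [0.3, -0.2, -4.4]
grip_width: 0.0244
gripper_force: 55.7
t 8.6 q [ 57.4  50.9 -61.7  91.3   7.2  78.  104.3] p [ 0.5427 -0.077   0.2298] soy [0.2179 0.0284 0.469 ] roterr [  -0.    -0.2 -173.6] F [ 0.3 -0.2 -4.4] w 0.0244 gf 55.7
1 x [ 0.0004  0.0041  0.0072 -0.0004  0.0001 -0.0179] mm 3.3 deg 6.44
```

```bash
cat >> h.py <<'E'
Rt=np.stack([-ye,O,-S],1)
def face(cn,t,lo=-.01,hi=.1):
    p,d,c=cap(cn); r=models.masks_of(t,cn)
    if not r: print(t,"none"); return p
    r=r[0]; m=cv2.erode(r["pixels"].astype(np.uint8),np.ones((3,3)))>0
    P,u,v=pts(d,c,m);Q=P@F.T-[S0,O0,0]; Q=Q[(abs(Q-np.median(Q,0))<[.09,.03,.07]).all(1)]
    for _ in range(5):
        cc=Q.mean(0);n=np.linalg.svd(Q-cc,full_matrices=False)[2][2];n*=np.sign(n[1]);e=(Q-cc)@n;Q=Q[abs(e)<max(.0015,2*e.std())]
    rc=cv2.minAreaRect(Q[:,[0,2]].astype(np.float32)*1000)
    print(cn,t,round(r["confidence"],2),len(Q),"n(soy)",np.round(n,3),"mean o",round(cc[1],4),"rect s,y",np.round(rc[0],1),np.round(rc[1],1),round(rc[2],1),"pct",np.round(np.percentile(Q,[1,99],0),3).tolist())
    return p
E
python3 -m inch '1 0 0 0 0 0 -.0179;1 0 0 0 0 0 0;1 0 0 0 0 0 0'; python3 - <<'E'
from h import *
st();row(W(S0+.215,O0+.03,.469),Rt,1)
p=face("side","tray"); face("side","board");face("top","tray");save("s3.png",p[120:340,220:480].repeat(2,0).repeat(2,1))
E
```

```text
t: 8.98
eef_pos: [0.5429, -0.0767, 0.2302]
tool_rot: [140.1, -0.2, -157.3]
wrist_force: [-0.2, -0.1, -4.7]
grip_width: 0.0241
gripper_force: 55.9
t 8.97 q [ 58.   51.9 -63.4  91.2   8.6  78.2 109. ] p [ 0.5429 -0.0767  0.2302] soy [0.2181 0.0288 0.4693] roterr [-1.000e-01 -2.000e-01 -1.796e+02] F [-0.2 -0.1 -4.7] w 0.0241 gf 55.9
1 x [ 0.0007  0.0031  0.0077 -0.0003  0.0002 -0.0012] mm 3.3 deg 0.43
side tray 0.63 2716 n(soy) [0.002 1.    0.009] mean o 0.0411 rect s,y [179.5 466.4] [ 94.4 147.1] 89.7 pct [[0.107, 0.039, 0.42], [0.245, 0.044, 0.512]]
side board 0.48 88 n(soy) [ 0.962  0.083 -0.258] mean o -0.2892 rect s,y [202.2 456.5] [125.    5.2] 74.3 pct [[0.185, -0.312, 0.397], [0.219, -0.272, 0.513]]
top tray 0.97 1868 n(soy) [0.002 1.    0.009] mean o 0.043 rect s,y [179.4 469.3] [152.1  94.6] 0.8 pct [[0.107, 0.041, 0.424], [0.25, 0.045, 0.514]]
```

View pics/s3.png

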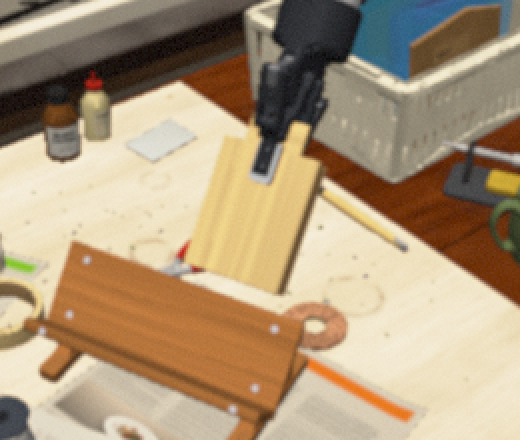

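The pair is turned: the tray floor now faces out (crop 255,215), still square and together. Lowering.

```bash
python3 -m inch '1 0 -.016 .02 0 0 -.0012;1 0 -.016 .04 0 0 0;1 0 0 .06 0 0 0;1 0 0 .06 0 0 0;1 0 0 .035 0 0 0;1 0 0 .02 0 0 0;1 0 0 .01 0 0 0;1 0 0 0 0 0 0;1 0 0 0 0 0 0'; python3 -c "from h import *;st();face('side','tray')"
```

```text
t: 10.4
eef_pos: [0.5229, -0.0281, 0.1475]
tool_rot: [140.2, 0.2, -156.9]
wrist_force: [0.2, -0.5, -5.9]
grip_width: 0.0243
gripper_force: 55.9
t 10.4 q [ 55.4  55.6 -60.9  98.8  11.4  67.  108.3] p [ 0.5229 -0.0281  0.1475] soy [0.121  0.0158 0.4699] roterr [  0.2   0.2 179.9] F [ 0.2 -0.5 -5.9] w 0.0243 gf 55.9
side tray 0.91 2720 n(soy) [ 0.002  1.    -0.   ] mean o 0.028 rect s,y [ 82.6 467. ] [148.4  94.5] 0.0 pct [[0.01, 0.026, 0.421], [0.15, 0.03, 0.513]]
```

```bash
python3 -m inch '1 0 0 .005 0 0 0;1 0 0 .005 0 0 0;1 0 -.005 0 0 0 0;1 0 -.004 0 0 0 0;1 0 0 0 0 0 0'; python3 -c "from h import *;st()";  python3 -m inch '1 0 0 .002 0 0 0;1 0 0 .002 0 0 0;1 0 0 0 0 0 0'; python3 -c "from h import *;st();"
```

```text
t: 11.12
eef_pos: [0.5222, -0.0274, 0.1421]
tool_rot: [140.0, 0.1, -156.8]
wrist_force: [-1.9, 1.7, -1.7]
grip_width: 0.024
gripper_force: 55.7
t 11.12 q [ 55.3  56.1 -60.7  98.9  11.6  66.6 108.4] p [ 0.5222 -0.0274  0.1421] soy [0.1163 0.0131 0.4696] roterr [1.000e-01 1.000e-01 1.798e+02] F [-1.9  1.7 -1.7] w 0.024 gf 55.7
t: 11.5
eef_pos: [0.5223, -0.0268, 0.1415]
tool_rot: [140.1, 0.2, -156.8]
wrist_force: [-1.7, -1.9, 5.3]
grip_width: 0.0243
gripper_force: 56.5
t 11.5 q [ 55.2  56.1 -60.6  98.9  11.6  66.5 108.3] p [ 0.5223 -0.0268  0.1415] soy [0.1155 0.0131 0.4698] roterr [2.000e-01 1.000e-01 1.798e+02] F [-1.7 -1.9  5.3] w 0.0243 gf 56.5
```

```bash
python3 -m inch '1 0 0 0 0 0 0;.75 0 0 0 0 0 0;.65 0 0 0 0 0 0;.55 0 0 0 0 0 0;.45 0 0 0 0 0 0;.45 0 0 0 0 0 0;.45 0 0 0 0 0 0;.45 0 0 0 0 0 0'; python3 -c "
from h import *;st();save('s4.png',face('side','tray')[150:370,220:480].repeat(2,0).repeat(2,1))"
```

```text
t: 12.5
eef_pos: [0.5221, -0.027, 0.1405]
tool_rot: [140.1, 0.2, -156.8]
wrist_force: [1.0, -0.3, -0.1]
grip_width: 0.0469
gripper_force: 0.0
t 12.5 q [ 55.2  56.1 -60.6  99.   11.7  66.4 108.3] p [ 0.5221 -0.027   0.1405] soy [0.1147 0.0124 0.4696] roterr [1.000e-01 2.000e-01 1.799e+02] F [ 1.  -0.3 -0.1] w 0.0469 gf 0.0
side tray 0.56 2592 n(soy) [-0.     1.     0.001] mean o 0.0253 rect s,y [ 76.6 466.9] [ 93.9 146.9] 89.5 pct [[0.005, 0.023, 0.421], [0.144, 0.028, 0.513]]
```

View pics/s4.png

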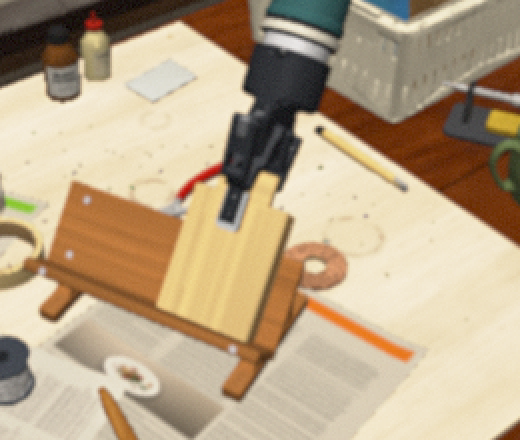

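The tray is flush on the board, the pair is seated, and the fingers are free of it. Moving up to grip only the tab.

```bash
python3 -m inch '.45 0 0 -.03 0 0 0;.45 0 0 -.04 0 0 0;.5 0 0 -.021 0 0 0;.5 0 .012 0 0 0 0;.6 0 .0095 0 0 0 0;.6 0 0 0 0 0 0'; python3 -c "
from h import *;st()"; python3 -m inch '.8 0 0 0 0 0 0;.85 0 0 0 0 0 0;.9 0 0 0 0 0 0;1 0 0 0 0 0 0;1 0 0 0 0 0 0;1 0 0 0 0 0 0;1 0 0 0 0 0 0'; python3 -c "
from h import *;st();p=face('side','tray')"
```

```text
t: 13.35
eef_pos: [0.5282, -0.0417, 0.1741]
tool_rot: [140.1, 0.2, -156.8]
wrist_force: [-0.0, 0.3, -0.3]
grip_width: 0.034
gripper_force: 0.0
t 13.35 q [ 56.4  54.3 -62.   96.8  10.4  70.4 108.7] p [ 0.5282 -0.0417  0.1741] soy [0.1507 0.0218 0.4695] roterr [1.000e-01 2.000e-01 1.798e+02] F [-0.   0.3 -0.3] w 0.034 gf 0.0
t: 14.22
eef_pos: [0.5286, -0.0424, 0.174]
tool_rot: [140.1, 0.2, -156.9]
wrist_force: [0.2, 0.0, 0.7]
grip_width: 0.0079
gripper_force: 59.1
t 14.22 q [ 56.4  54.3 -61.9  96.7  10.4  70.4 108.7] p [ 0.5286 -0.0424  0.174 ] soy [0.1512 0.0211 0.4695] roterr [1.000e-01 2.000e-01 1.799e+02] F [0.2 0.  0.7] w 0.0079 gf 59.1
side tray 0.7 2908 n(soy) [-0.002  1.    -0.001] mean o 0.0255 rect s,y [ 76.8 467.1] [ 94.8 147.7] 89.6 pct [[0.004, 0.023, 0.421], [0.145, 0.028, 0.513]]
```

```bash
python3 -m inch '1 0 .006 0 0 0 0;1 0 .01 0 0 0 0;1 0 .01 -.001 0 0 0;1 0 .012 -.003 0 0 0;1 0 .02 -.01 0 0 0;1 0 .03 -.03 0 0 0;1 0 .02 -.02 0 0 0;1 0 0 0 0 0 0'; python3 -c "
from h import *;st();p=face('side','tray');p=face('side','panel');p=face('side','board');save('s5.png',p[120:340,220:480].repeat(2,0).repeat(2,1))"
```

```text
t: 15.32
eef_pos: [0.5224, -0.027, 0.2226]
tool_rot: [140.2, 0.3, -156.9]
wrist_force: [-0.5, -0.2, -3.0]
grip_width: 0.0077
gripper_force: 58.9
t 15.32 q [ 57.3  50.5 -64.9  97.    7.6  72.7 106.9] p [ 0.5224 -0.027   0.2226] soy [0.1777 0.065  0.4699] roterr [  0.3   0.3 179.8] F [-0.5 -0.2 -3. ] w 0.0077 gf 58.9
side tray 0.68 3154 n(soy) [-0.004  1.    -0.003] mean o 0.0689 rect s,y [103.3 467.6] [ 94.7 146.9] 89.9 pct [[0.031, 0.067, 0.421], [0.172, 0.071, 0.513]]
panel none
side board 0.68 510 n(soy) [ 0.014  0.994 -0.113] mean o 0.0095 rect s,y [ 48.7 436. ] [ 66.1 138.8] 60.0 pct [[0.003, 0.005, 0.42], [0.121, 0.017, 0.495]]
```

View pics/s5.png

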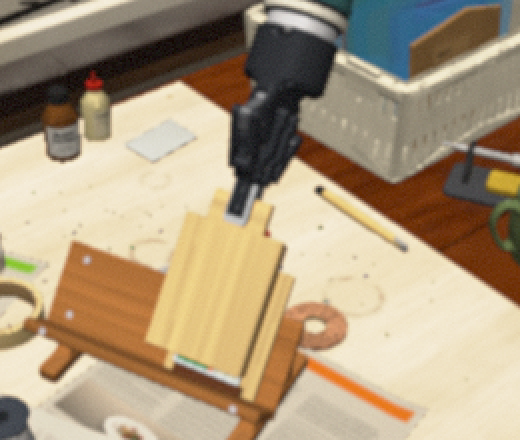

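The tray is held clear. The board stays on the ledge with the panel's foot showing on it (crop 205,370). Moving the tray sideways.

```bash
python3 -m inch '1 -.03 0 0 0 0 0;1 -.06 0 0 0 0 0;1 -.07 0 0 0 0 0;1 -.06 0 0 0 0 0;1 -.0475 0 0 0 0 0;1 0 -.03 0 0 0 0;1 0 -.04 0 0 0 0;1 0 -.03 0 0 0 0;1 0 -.018 0 0 0 0;1 0 0 0 0 0 0'; python3 -c "
from h import *;st();row(W(S0+.154,O0+.0165,.576),Rt,4);p=face('side','tray');p=face('side','panel');p=face('top','tray');p=face('top','panel');p=face('side','board');save('s6.png',p[120:340,220:480].repeat(2,0).repeat(2,1))"
```

```text
t: 16.88
eef_pos: [0.6345, -0.0192, 0.1908]
tool_rot: [140.1, 0.1, -156.9]
wrist_force: [-0.2, -0.2, -2.0]
grip_width: 0.0082
gripper_force: 58.7
t 16.88 q [ 45.6  58.5 -59.9  81.3  10.5  76.5 105.6] p [ 0.6345 -0.0192  0.1908] soy [0.177  0.0165 0.5761] roterr [2.000e-01 1.000e-01 1.799e+02] F [-0.2 -0.2 -2. ] w 0.0082 gf 58.7
4 x [ 0.0001  0.      0.0144 -0.0001  0.0001  0.    ] mm 5.8 deg 0.04
side tray 0.58 2588 n(soy) [-0.005  1.    -0.002] mean o 0.0206 rect s,y [102.6 573.7] [148.4  95. ] 0.1 pct [[0.03, 0.018, 0.527], [0.172, 0.023, 0.619]]
side panel 0.93 1536 n(soy) [0.014 1.    0.007] mean o 0.0138 rect s,y [ 61.  470.9] [96.3 68.7] 0.2 pct [[0.014, 0.011, 0.437], [0.108, 0.017, 0.504]]
top tray 0.9 1668 n(soy) [-0.004  1.    -0.003] mean o 0.024 rect s,y [103.  575.8] [147.8  93.8] 0.6 pct [[0.031, 0.022, 0.53], [0.17, 0.026, 0.621]]
top panel 0.6 830 n(soy) [ 0.01   1.    -0.001] mean o 0.0155 rect s,y [ 59.4 472.9] [103.1  63.4] 0.5 pct [[0.012, 0.013, 0.442], [0.108, 0.018, 0.504]]
side board 0.57 655 n(soy) [ 0.019  0.999 -0.042] mean o 0.0088 rect s,y [ 62.4 461.8] [ 83.  120.6] 89.9 pct [[0.004, 0.006, 0.421], [0.122, 0.015, 0.501]]
```

View pics/s6.png

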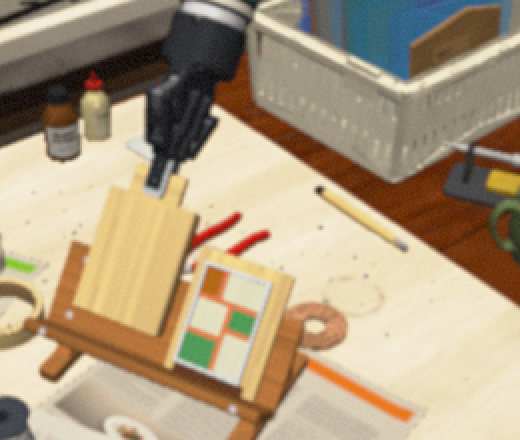

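The panel leans on the board with copper seams showing (crop 222,325), and the tray hovers beside it (140,265). Lowering the tray.

```bash
python3 -m inch '1 0 0 .015 0 0 0;1 0 0 .02 0 0 0;1 0 0 .014 0 0 0;1 0 0 .006 0 0 0;1 0 -.005 .003 0 0 0;1 0 -.0035 .003 0 0 0;1 0 -.001 .002 0 0 0;1 0 0 .002 0 0 0;1 0 0 0 0 0 0'; python3 -c "
from h import *;st();p=face('side','tray')"
```

```text
t: 18.5
eef_pos: [0.6294, -0.0058, 0.1693]
tool_rot: [140.1, 0.2, -156.9]
wrist_force: [1.4, -0.9, 0.6]
grip_width: 0.0078
gripper_force: 59.2
t 18.5 q [ 45.1  59.4 -59.4  83.2  11.1  73.8 105.4] p [ 0.6294 -0.0058  0.1693] soy [0.1513 0.0135 0.5767] roterr [  0.2   0.2 179.9] F [ 1.4 -0.9  0.6] w 0.0078 gf 59.2
side tray 0.6 2501 n(soy) [-0.005  1.    -0.005] mean o 0.0176 rect s,y [ 77.1 574. ] [ 95.6 147.3] 89.1 pct [[0.005, 0.015, 0.528], [0.145, 0.02, 0.62]]
```

```bash
python3 -m inch '1 0 -.001 .002 0 0 0;1 0 0 0 0 0 0;.85 0 0 0 0 0 0;.75 0 0 0 0 0 0;.65 0 0 0 0 0 0;.6 0 0 0 0 0 0;.55 0 0 0 0 0 0;.5 0 0 0 0 0 0'; python3 -c "from h import *;st()"; python3 -m inch '.5 0 0 -.04 0 0 0;.5 0 0 -.08 0 0 0;.5 0 0 -.1 0 0 0;.5 0 0 -.1 0 0 0;.5 0 0 0 0 0 0;.5 0 0 0 0 0 0;.5 0 0 0 0 0 0;.5 0 0 0 0 0 0'; python3 -c "
from h import *;st();p=face('side','tray');p=face('side','panel');p=face('side','board');save('s7.png',p[120:340,220:480].repeat(2,0).repeat(2,1))
c0=np.load('side0.npz')['p']"
```

```text
t: 19.6
eef_pos: [0.6291, -0.0054, 0.1681]
tool_rot: [140.1, 0.2, -156.8]
wrist_force: [-0.2, 0.0, -0.2]
grip_width: 0.043
gripper_force: 0.0
t 19.6 q [ 45.1  59.4 -59.3  83.3  11.2  73.7 105.4] p [ 0.6291 -0.0054  0.1681] soy [0.1501 0.0132 0.5766] roterr [1.000e-01 2.000e-01 1.799e+02] F [-0.2  0.  -0.2] w 0.043 gf 0.0
t: 20.6
eef_pos: [0.6607, -0.0803, 0.2656]
tool_rot: [140.1, 0.1, -156.8]
wrist_force: [0.5, 0.6, -0.7]
grip_width: 0.0428
gripper_force: 0.0
t 20.6 q [ 46.4  56.9 -60.5  71.    9.4  88.2 107.2] p [ 0.6607 -0.0803  0.2656] soy [0.2771 0.0136 0.5762] roterr [0.000e+00 1.000e-01 1.798e+02] F [ 0.5  0.6 -0.7] w 0.0428 gf 0.0
side tray 0.85 2775 n(soy) [0.001 1.    0.001] mean o 0.0173 rect s,y [ 76.8 575.2] [ 97.7 150.8] 89.8 pct [[0.004, 0.015, 0.528], [0.149, 0.02, 0.621]]
side panel 0.86 1435 n(soy) [0.016 1.    0.003] mean o 0.0137 rect s,y [ 61.  471.7] [66.4 95.1] 89.6 pct [[0.014, 0.011, 0.44], [0.107, 0.016, 0.503]]
side board 0.94 547 n(soy) [ 0.023  0.999 -0.029] mean o 0.0088 rect s,y [ 62.5 461.4] [118.2  81.4] 0.4 pct [[0.005, 0.005, 0.421], [0.12, 0.014, 0.5]]
```

View pics/s7.png

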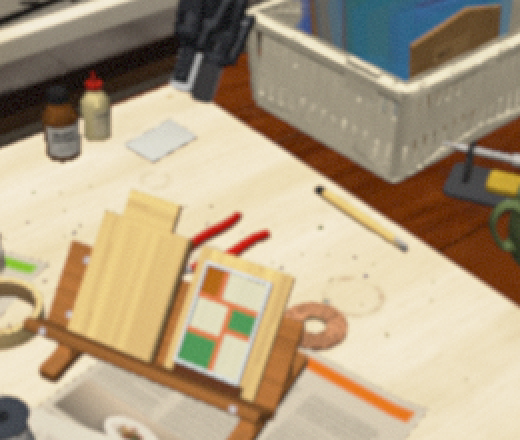

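The tray stands tab up at the left (crop 130,280). The panel is on the board at the right (225,325), and the arm is clear. Handing in.

```bash
python3 -c "from h import *;print(ctrl.finish_job())"
```

```text
the job is handed in; nothing more can be done
None
```

The job is handed in at about 21 s: the pair was turned over and set back on the ledge, the panel leans on the board with its copper back showing, and the tray stands tab up beside it; the judge gave no verdict.

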